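# Show the fish tins to the code reader and put them in the basket

## Task

Book in the two flat fish tins, the upper (red) one first: lift it to the code reader and hold its underside squarely in front of the window, centred and about 8 cm from the glass, still for more than a second, then lay it flat in the free part of the wire basket and let go. Then do the same with the lower (blue) tin; it may lie beside the red one or on top of it, but flat, and not on the can or the rim. Set the tins down without dropping them, do not touch the reader, and leave the jars and the can where they stand.

Things in the scene. Friction and masses are not known exactly. Their poses are not given: they have to be found in the camera images.
- tin_top: flat fish tin, red lid and sides, 105 x 60 x 24 mm (x, y, z), corners rounded to 14 mm, about 170 g; lies flat on the blue tin, turned a little against it. Origin: centre of its underside, where the code label is; x along its length, z up out of its lid. The pull ring lies flat; grip the tin by its long sides (60 mm apart).
- tin_bottom: the same tin in blue, lying flat on the counter under the red one; origin and axes as for the red tin
- reader_window (a point): centre of the dark red window (62 x 48 mm, bright dot in its middle) of the reader's white head. z points straight out of the glass: up and back to the robot, leaning 24 to 42 degrees from vertical (each time another tilt); y is level. Head 86 mm wide, 68 high, 65 deep, its pivot 125 mm above the counter. It reads at any rotation about z.
- reader_spot (a point): the reading point in the air, 80 mm straight out from the middle of the window (same axes as the window): the middle of the tin's underside belongs here, with the underside parallel to the window and facing it
- reader: the reader's foot, fixed to the counter: grey round foot 110 mm across, stem and a fork 111 mm wide round the head; reaches up to about 165 mm. Origin: centre of the foot's underside; -x is the side to which the head looks; a thin cable lies behind it
- basket: low white wire basket with wooden grip bands, fixed: 180 x 250 x 70 mm (x, y, z) outside, walls 5 mm, floor 4 mm thick (inside 170 x 240 mm); a short can stands in its +y half, the other half is empty. Origin: centre of its underside, y along its length
- clip_jar: glass jar of oats with a wire clip, 96 mm across (wire loop 5 mm more), 165 mm high, standing beyond one end of the tins; origin: centre of its underside. Bystander, leave alone
- spice_jar: small glass jar with wooden lid, 53 mm across, 64 mm high, standing beside the tins; origin: centre of its underside. Bystander, leave alone
- pasta_jar: tall glass jar of pasta with wooden lid, 85 mm across, 220 mm high, standing behind the basket; origin: centre of its underside. Bystander, leave alone
- food_can: short yellow and red food can, 75 mm across, 58 mm high, standing upright in the basket near one end; origin: centre of its underside. Bystander, leave alone

How it is judged:
On the way, in this order (a step that is already met when the one before it is completed fails the run):
1. the red tin is held still with its underside squarely in front of the reader's window for one second (x of tin_top in the frame of reader_window between -0.025 and 0.025 m and y of tin_top in the frame of reader_window between -0.025 and 0.025 m and z of tin_top in the frame of reader_window between 0.05 and 0.11 m and angle between the z axis of tin_top and the z axis of reader_window, either way round below 0.25 rad and angle between tin_top's own z axis and vertical below 1.4 rad and linear speed of tin_top below 0.03 m/s and angular speed of tin_top below 0.25 rad/s), for 1 s.
2. the red tin lies flat in the basket, let go (x of tin_top in the frame of basket between -0.075 and 0.075 m and y of tin_top in the frame of basket between -0.11 and 0.11 m and z of tin_top in the frame of basket between 0 and 0.05 m and angle between tin_top's own z axis and vertical below 0.12 rad and linear speed of tin_top below 0.02 m/s and contact force between the fingers and tin_top below 0.5 N), for 0.2 s.
3. the blue tin is held still with its underside squarely in front of the reader's window for one second (x of tin_bottom in the frame of reader_window between -0.025 and 0.025 m and y of tin_bottom in the frame of reader_window between -0.025 and 0.025 m and z of tin_bottom in the frame of reader_window between 0.05 and 0.11 m and angle between the z axis of tin_bottom and the z axis of reader_window, either way round below 0.25 rad and angle between tin_bottom's own z axis and vertical below 1.4 rad and linear speed of tin_bottom below 0.03 m/s and angular speed of tin_bottom below 0.25 rad/s), for 1 s.
At the end, for the whole second after the job is handed in: Both tins lie flat (within 0.12 rad) in the basket, side by side or stacked, at rest and let go; each was first held 1 s at the reader, underside within 25 mm of the window's axis, 50 to 110 mm from the glass, square within 0.25 rad, slower than 0.03 m/s (all of step 2 and x of tin_bottom in the frame of basket between -0.075 and 0.075 m and y of tin_bottom in the frame of basket between -0.11 and 0.11 m and z of tin_bottom in the frame of basket between 0 and 0.05 m and angle between tin_bottom's own z axis and vertical below 0.12 rad and linear speed of tin_bottom below 0.02 m/s and contact force between the fingers and tin_bottom below 0.5 N); the robot touches nothing.
It fails at once if the reader is touched or struck with more than 4 N (contact force between reader and anything else above 4 N).
It fails at once if a jar or the can is shifted by more than 25 mm or tipped by more than 0.25 rad (distance of any of clip_jar, spice_jar, pasta_jar, food_can from where it was at the start of the episode above 0.025 m or angle between any of clip_jar, spice_jar, pasta_jar, food_can's own z axis and vertical above 0.25 rad).
It fails at once if a tin is dropped: it falls faster than 0.7 m/s with no finger on it ((linear speed of tin_top above 0.7 m/s and contact force between the fingers and tin_top below 0.5 N) or (linear speed of tin_bottom above 0.7 m/s and contact force between the fingers and tin_bottom below 0.5 N)).
It also fails if it takes over 72 s, if anything falls off the work surface, if the arm or the gripper's body presses on something with over 40 N, if the wrist force passes 120 N, or if a joint passes its speed limit or range.

## Robot

A 6-joint arm with a two-finger parallel gripper is mounted at the origin on the work surface. World frame = base frame: x ahead of the robot, y to its left, z up, the work surface at z = 0. Lengths are in m, angles in rad, forces in N, time in s.
With the tool pointing down it reaches from about 0.375 to 0.9 m from the base axis. Payload 3.1 kg.
Tool frame: the origin (TCP) lies on the centre line of the jaws, within the pads' length; the fingertips stand 19 mm ahead of it and the grasp point (between the pads) is the TCP; z points along the fingers, y is the line along which they close (so a half turn about z gives the same grasp; the last joint's range is limited). The gripper opens to 85 mm and grips with 20 to 120 N. Pads are 22 mm wide; open, the fingers measure 114 mm over their backs; the gripper's body (76 mm by 85 mm) begins 54 mm behind the grasp point. The pads swing forward as they close: fully open they stand 13 mm farther back than shut.
Start: joints at [-1.51, 0.527, 1.433, -0, 1.181, -0.178], TCP at [0.148, -0.607, 0.25] pointing down, gripper open.
Joint ranges: [-3.08, 3.08], [-0.75, 2.2], [0.22, 2.44], [-1.43, 4.57], [0, 2.65], [-2.85, 2.85]. Speed limits (rad/s): [2.79, 2.79, 3.14, 3.14, 3.14, 3.14].

## Interface

Orientations are given as a unit quaternion [x, y, z, w].
In Python, from station import manip, cams, sign_off gives the robot as it stands.
- The arm moves only by the tool carry_out, never from a script. Its argument "targets" is a list that holds one entry, the list of rows, each a list of 7 numbers: the shift along the tool's x, y, z in cm, then the turn, a rotation vector about the tool's x, y, z in degrees, then the finger opening in cm, from 0 to 8.54. A call has 1 to 12 rows; each row is the pose to reach, as a shift and turn from the pose commanded when the call began, along the tool's axes at that moment; what a row does not reach only later rows make up. A row lasts 1/12 s, in which the tool goes at most 41.7 mm and 7.16 degrees, less where a joint would pass 70% of its speed; a pose out of reach is approached as far as the arm can. A call with a gripper value outside its range is refused whole. The fingers move at their own pace and stop on an object; "force" is the grip in N (left out, the last holds). Time passes only in rows, so rows that repeat a pose let the fingers close. It gives the time, the measured TCP pose, the force, the opening and the grip force at its end, in the units of the state.
- manip.sense(): the state, without advancing time (a new reading comes with each control period).
- cams.snapshot(name): name is "side" or "top"; returns the picture (384x512x3 uint8, red, green, blue); there is no depth.
- cams.camera_info(name): a dict with "K" (3x3 intrinsics, pixels), "T" (4x4, takes a point from camera to world coordinates). Camera axes: x right, y down, z forward; pixel columns grow to the right and rows downward; lengths in m; the calibration is good to about 2 mm. A picture is of the moment at which its call begins. camera_info takes no time and is no camera call.
- sign_off(): hands the job in; it is judged then, once.
The state is a dict: "t": time; "q": joint angles; "qd": joint speeds; "tau": joint torques, N m; "tcp_pos": TCP position; "tool_rot": TCP orientation; "force": force on the tool from outside, world axes, zero at the start; "ft_torque": the same for the moment, N m; "finger_gap": opening from 0.0 (shut) to 1.0 (fully open); "gripper_force": force on a finger pad.
Only numpy, scipy, OpenCV 4.12 (cv2) and the standard library are available. Lean on these libraries where they do the work, as an engineer would, in place of code of your own. Each camera call takes 0.05 s, during which the arm holds its last target. There are 200 camera calls.

## Working session

There is one attempt and no reset: what is moved stays moved. The work goes in short steps, Python scripts to look and compute and a tool call to move; the robot and the scene stay as the last step left them, time stands still between calls to the robot, and variables do not carry over. Pictures are saved under pics/ and viewed, at most 11 in all, crops included, and the job is handed in when it is done.

Besides the shell and the picture viewer there is one more tool, called after "Request:" by a JSON object that holds its "name" and its "arguments". carry_out: Moves the arm, as the interface text tells. Its arguments: {"type":"object","properties":{"targets":{"type":"array"},"force":{"type":"number"}},"required":["targets"]}

```bash
mkdir -p pics; python3 - <<'E'
from station import manip,cams
import cv2,numpy as np
for n in("top","side"):
    im=cams.snapshot(n); cv2.imwrite(f"pics/{n}0.png",im[:,:,::-1])
    c=cams.camera_info(n); print(n,np.round(c["K"],1).tolist(),np.round(c["T"],4).tolist())
s=manip.sense(); print({k:np.round(v,3).tolist() for k,v in s.items()})
E
```

```text
top [[369.8, 0.0, 258.1], [0.0, 369.8, 185.6], [0.0, 0.0, 1.0]] [[0.023, -0.9982, 0.0562, 0.5058], [-0.9997, -0.0229, 0.0015, 0.0159], [-0.0002, -0.0562, -0.9984, 1.3817], [0.0, 0.0, 0.0, 1.0]]
side [[430.4, 0.0, 253.3], [0.0, 430.4, 196.1], [0.0, 0.0, 1.0]] [[-0.9804, -0.1361, 0.1423, 0.3931], [-0.1961, 0.6094, -0.7682, 0.9208], [0.0178, -0.7811, -0.6241, 0.8714], [0.0, 0.0, 0.0, 1.0]]
{'t': 0.1, 'q': [-1.511, 0.528, 1.434, -0.0, 1.181, -0.179], 'qd': [-0.0, -0.002, -0.002, -0.001, -0.001, 0.001], 'tau': [-0.0, -44.33, -17.859, -0.0, 0.004, 0.0], 'tcp_pos': [0.148, -0.607, 0.249], 'tool_rot': [0.993, 0.119, 0.0, -0.001], 'force': [-1.078, -0.617, -0.247], 'ft_torque': [0.005, -0.018, -0.01], 'gripper_force': 0.0, 'finger_gap': 1.003}
```

View pics/top0.png

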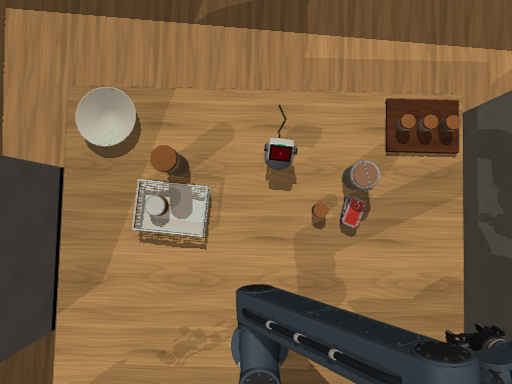

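View pics/side0.png

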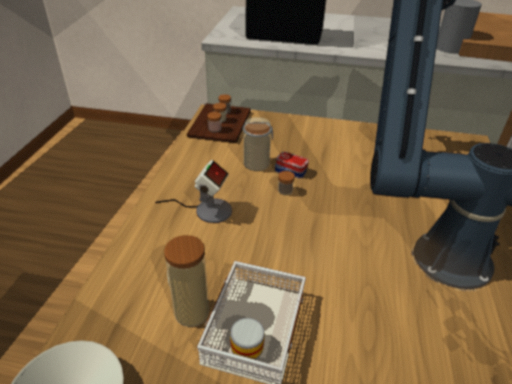

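The top view shows the tins at (353,212), with the clip jar at (365,175) and the spice jar at (320,210). It also shows the reader at (280,153), the basket at (172,208) and the pasta jar at (164,158). The side view shows the tins at (292,163), the window at (217,172) and the basket at (253,320). Next I'll enlarge these and measure.

```bash
cat > h.py <<'E'
import cv2,numpy as np
from station import manip,cams
from scipy.spatial.transform import Rotation as R
def ray(n,p):
    c=cams.camera_info(n);K,T=np.array(c["K"]),np.array(c["T"])
    d=T[:3,:3]@np.linalg.solve(K,[p[0],p[1],1]);return T[:3,3],d/np.linalg.norm(d)
def plane(n,p,z):
    o,d=ray(n,p);return o+d*(z-o[2])/d[2]
def tri(pt,ps):
    o1,d1=ray("top",pt);o2,d2=ray("side",ps)
    A=np.c_[d1,-d2];s=np.linalg.lstsq(A,o2-o1,rcond=None)[0]
    a,b=o1+d1*s[0],o2+d2*s[1];return (a+b)/2,np.linalg.norm(a-b)
def proj(n,P):
    c=cams.camera_info(n);K,T=np.array(c["K"]),np.array(c["T"])
    q=K@(T[:3,:3].T@(np.array(P)-T[:3,3]));return q[:2]/q[2]
def mask(im,col,box):
    h=cv2.cvtColor(im,cv2.COLOR_RGB2HSV).astype(int);H,S,V=h[...,0],h[...,1],h[...,2]
    m={"red":((H<6)|(H>172))&(S>130)&(V>50),"blue":(H>95)&(H<130)&(S>70)}[col]
    o=np.zeros(m.shape,np.uint8);x0,y0,x1,y1=box;o[y0:y1,x0:x1]=m[y0:y1,x0:x1];return o*255
def big(m): return max(cv2.findContours(m,cv2.RETR_EXTERNAL,cv2.CHAIN_APPROX_NONE)[0],key=cv2.contourArea)
E
python3 - <<'E'
from h import *
I={n:cams.snapshot(n) for n in("top","side")}
B={"top":{"win":(262,135,300,172),"tin":(335,190,372,235)},"side":{"win":(190,155,235,195),"tin":(270,145,315,182)}}
for n in I:
    for k,b in B[n].items():
        m=mask(I[n],"red",b);c=big(m);M=cv2.moments(m,True)
        print(n,k,M["m00"],np.round([M["m10"]/M["m00"],M["m01"]/M["m00"]],1),cv2.minAreaRect(c),cv2.boxPoints(cv2.minAreaRect(c)).round(1).tolist())
        if k=="win": print(cv2.approxPolyDP(c,3,True).reshape(-1,2).tolist())
def crop(n,x,y,w,h,s): return cv2.resize(I[n][y:y+h,x:x+w,::-1],(w*s,h*s),interpolation=cv2.INTER_CUBIC)
a=crop("top",258,130,50,45,8);b=crop("top",330,185,50,55,8)[:360]
c=crop("side",185,150,50,30,8);d=crop("side",265,145,50,30,8)
cv2.imwrite("pics/z.png",np.vstack([np.hstack([a[:360],b]),np.hstack([c,d])]))
e=crop("top",125,140,100,110,5);f=crop("side",190,255,130,130,4)
cv2.imwrite("pics/z2.png",np.hstack([e[:520,:],np.pad(f,((0,0),(0,0),(0,0)))[:520,:]])[:, :] if False else np.hstack([cv2.resize(e,(390,429)),cv2.resize(f,(400,429))]))
E
```

```text
top win 226.0 [280.  152.9] ((280.0769348144531, 152.88462829589844), (17.985036849975586, 12.403472900390625), 7.125016689300537) [[270.3999938964844, 157.89999389648438], [271.8999938964844, 145.60000610351562], [289.79998779296875, 147.8000030517578], [288.20001220703125, 160.1999969482422]]
[[272, 147], [271, 158], [288, 159], [289, 148]]
top tin 283.0 [353.3 212.2] ((353.28363037109375, 212.2803497314453), (14.028657913208008, 26.39678192138672), 23.629379272460938) [[341.6000061035156, 221.60000610351562], [352.1000061035156, 197.39999389648438], [365.0, 203.0], [354.3999938964844, 227.1999969482422]]
side win 172.0 [216.1 172. ] ((215.83912658691406, 172.64109802246094), (15.619864463806152, 12.594395637512207), 39.289405822753906) [[205.8000030517578, 172.60000610351562], [213.8000030517578, 162.8000030517578], [225.89999389648438, 172.6999969482422], [217.89999389648438, 182.5]]
[[214, 163], [208, 174], [218, 181], [225, 172]]
side tin 336.0 [291.5 161.5] ((292.15069580078125, 161.43148803710938), (29.84549331665039, 14.513102531433105), 20.556047439575195) [[275.6000061035156, 163.0], [280.70001220703125, 149.39999389648438], [308.70001220703125, 159.89999389648438], [303.6000061035156, 173.5]]
```

View pics/z.png

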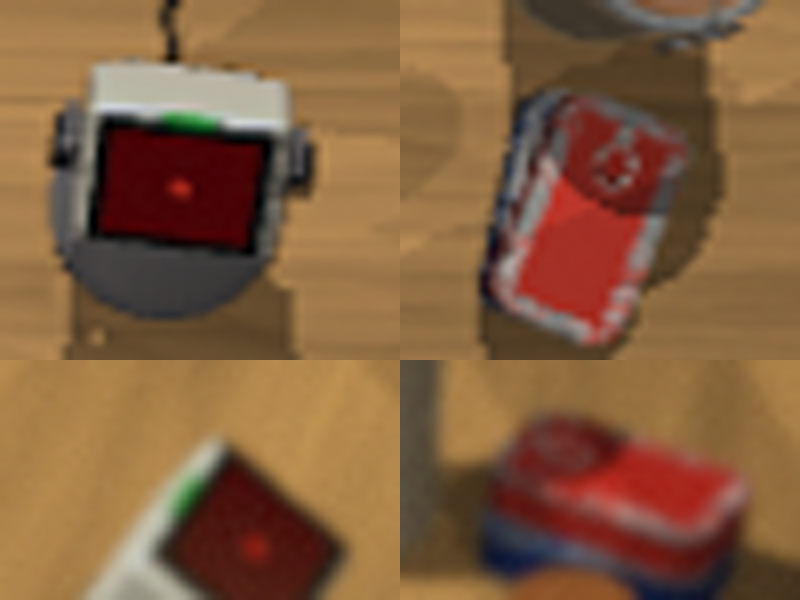

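View pics/z2.png

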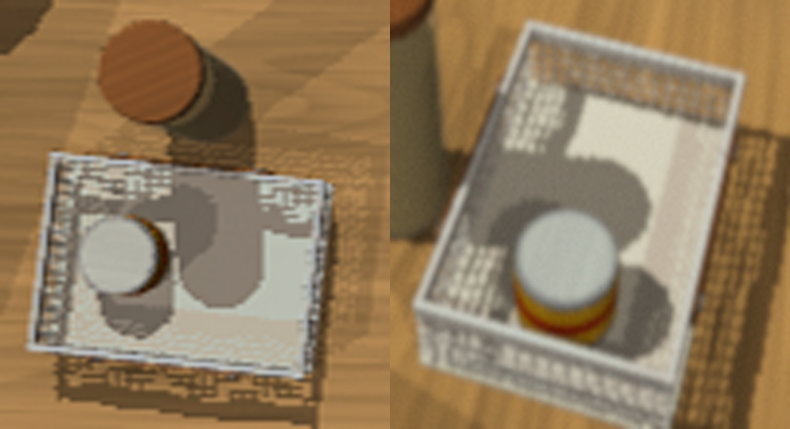

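The zoomed top crop shows the window dot at (280.0,153.0) with window corners TL (271,145.2), TR (291,147.3), BR (289,160.8), BL (269.4,159.2). The red lid is centred at about (353,212) and its long axis runs up and to the right. The blue tin shows to its left and is turned about 12° differently. In the side view the dot is at (216.4,172.9), with corners TL (204.9,173.3), TR (213,161) and BR (227,173.3). The basket has its can in the +y half, with the can top at about (156,205) in the top view, and the other half is free.

```bash
python3 - <<'E'
from h import *
np.set_printoptions(precision=4,suppress=True)
d,e=tri((280,153),(216.4,172.9));print("dot",d,e)
P={}
for k,a,b in(("TL",(271,145.2),(204.9,173.3)),("TR",(291,147.3),(213,161)),("BR",(289,160.8),(227,173.3))):
    P[k],e=tri(a,b);print(k,P[k],e)
u=P["TL"]-P["TR"];v=P["TR"]-P["BR"];print(np.linalg.norm(u),np.linalg.norm(v))
n=np.cross(v,u);n/=np.linalg.norm(n);n*=np.sign(n[2]);print("n",n,np.degrees(np.arccos(n[2])),np.degrees(np.arctan2(-n[1],-n[0])))
# foreshortened height in the top view on the window plane height
for a,b in(((271,145.2),(269.4,159.2)),((291,147.3),(289,160.8))): print("h",np.linalg.norm(plane("top",a,d[2])-plane("top",b,d[2])))
print("w",np.linalg.norm(plane("top",(271,145.2),d[2])-plane("top",(291,147.3),d[2])), plane("top",(271,145.2),d[2])-plane("top",(291,147.3),d[2]))
c=plane("top",(353.1,212.1),.048);a=plane("top",(353.1+4,212.1-9.17),.048);print("tin",c,np.degrees(np.arctan2(*(a-c)[1::-1])))
c=plane("top",(353.3,212.2),.048);print(c); print("side lid",plane("side",(265+ (620-400)/8-.5,145+(470-360)/8-.5),.048))
print("clip",plane("top",(365,175),.16),"spice",plane("top",(319.5,210),.064),"side spice",plane("side",(286,177),.064),"can",plane("top",(125+122/3.9-.5,140+255/3.9-.5),.058),"pasta",plane("top",(164,158),.22))
q=[(52,154),(328,184),(306,376),(30,350)]
Q=[plane("top",(125+x/3.9-.5,140+y/3.9-.5),.07) for x,y in q];print(np.array(Q),np.mean(Q,0))
q=[(529,24),(741,74),(672,380),(418,303)]
print(np.array([plane("side",(190+(x-390)*130/400-.5,255+y*130/429*(1)-.5),.07) for x,y in q]))
E
```

```text
dot [ 0.6853 -0.0536  0.1464] 0.0033169778280583554
TL [ 0.7089 -0.0222  0.1631] 0.001958329243011372
TR [ 0.7037 -0.0888  0.1617] 0.0017358007904837735
BR [ 0.6623 -0.086   0.126 ] 0.0031886689038708393
0.0668294068428811 0.05481271650855889
n [-0.6507  0.0344  0.7585] 40.66619854548507 -3.0235905014111917
h 0.04771281861111554
h 0.046204238224775755
w 0.06767212656028171 [0.0056 0.0674 0.    ]
tin [ 0.4934 -0.326   0.048 ] -22.992165622348647
[ 0.4931 -0.3267  0.048 ]
side lid [ 0.4916 -0.3274  0.048 ]
clip [ 0.618  -0.3356  0.16  ] spice [ 0.4983 -0.2024  0.064 ] side spice [ 0.4947 -0.1916  0.064 ] can [0.503 0.382 0.058] pasta [0.6518 0.317  0.22  ]
[[0.5935 0.4461 0.07  ]
 [0.5719 0.1936 0.07  ]
 [0.3977 0.2082 0.07  ]
 [0.4153 0.4587 0.07  ]] [0.4946 0.3266 0.07  ]
[[0.5698 0.2026 0.07  ]
 [0.3956 0.2152 0.07  ]
 [0.4137 0.4634 0.07  ]
 [0.5888 0.4477 0.07  ]]
```

```bash
cat >> h.py <<'E'
def rot(yaw,n=(0,0,1)):
    """tool z = -n, tool x at yaw before the least tilt to n"""
    n=np.array(n)/np.linalg.norm(n);r=R.from_euler("z",yaw,degrees=True)*R.from_euler("x",180,degrees=True)
    a=np.cross([0,0,1],n);s=np.linalg.norm(a)
    return (R.from_rotvec(a/s*np.arctan2(s,n[2])) if s>1e-9 else R.identity())*r
def delta(p,r,p0=None,r0=None):
    s=manip.sense();p0=s["tcp_pos"] if p0 is None else p0;r0=R.from_quat(s["tool_rot"]) if r0 is None else r0
    return np.round(np.r_[r0.inv().apply(np.array(p)-p0)*100,(r0.inv()*r).as_rotvec(degrees=True)],2)
E
python3 - <<'E'
from h import *
print(delta([.493,-.3265,.20],rot(-23)))
print("can side",plane("side",(247.4,332.7),.058))
E
```

```text
[ 4.017e+01 -1.907e+01  5.000e+00 -8.000e-02  1.000e-02  3.668e+01]
can side [0.49817259 0.38719981 0.058     ]
```

Request:
{"name": "carry_out", "arguments": {"targets": [[[1.5,-0.7,0.2,0,0,1.4,7.8],[4.5,-2.1,0.6,0,0,4,7.8],[8,-3.8,1,0,0,7.5,7.8],[11.8,-5.6,1.5,0,0,11,7.8],[15.6,-7.4,2,0,0,14.5,7.8],[19.4,-9.2,2.5,0,0,18,7.8],[23.2,-11,3,0,0,21.5,7.8],[27,-12.8,3.5,0,0,25,7.8],[30.8,-14.6,4,0,0,28.5,7.8],[34.6,-16.4,4.5,0,0,32,7.8],[38,-18,4.8,0,0,35,7.8],[40.2,-19.1,5,0,0,36.7,7.8]]], "force": 40}}

```text
t: 1.2
tcp_pos: [0.4958, -0.3234, 0.1997]
tool_rot: [0.98, -0.199, 0.0, -0.001]
force: [0.5, -0.4, 0.1]
finger_gap: 0.915
gripper_force: 0.0
```

```bash
python3 - <<'E'
from h import *
print(delta([.493,-.3265,.051],rot(-23)),manip.sense()["t"],manip.sense()["finger_gap"])
I=cams.snapshot("top");J=cams.snapshot("side")
a=cv2.resize(I[170:250,300:400,::-1],(400,320),interpolation=2);b=cv2.resize(J[90:210,240:340,::-1],(400,480),interpolation=2)
cv2.imwrite("pics/a1.png",np.hstack([np.vstack([a,np.zeros((160,400,3),np.uint8)]),b]))
E
```

```text
[-1.300e-01  4.100e-01  1.487e+01 -8.000e-02  1.000e-02 -1.000e-02] 1.2 0.9146105568261174
```

View pics/a1.png

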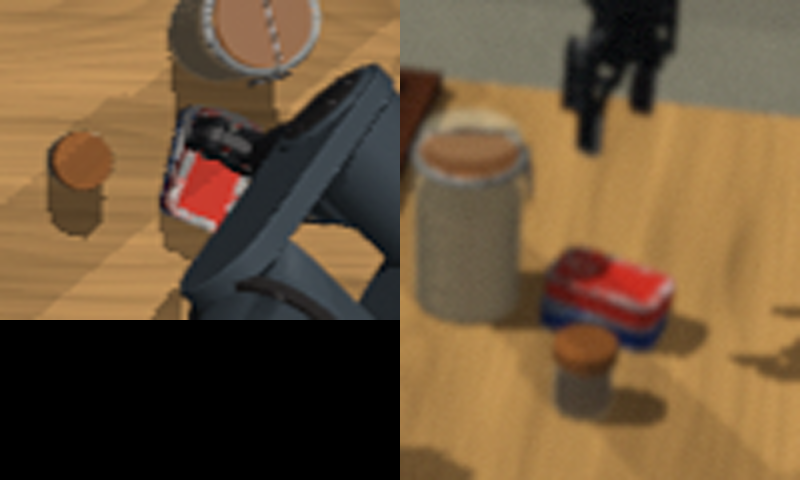

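The gripper is above the tins with nothing touched: clip jar at (250,20), spice jar at (80,160) and the tin at (210,180) in the left crop. I'll go down most of the way and recheck the alignment.

Request:
{"name": "carry_out", "arguments": {"targets": [[[0,0,1,0,0,0,7.8],[0,0,3,0,0,0,7.8],[0,0,5.5,0,0,0,7.8],[0,0,8,0,0,0,7.8],[0,0,9.5,0,0,0,7.8],[0,0,10,0,0,0,7.8],[0,0,10,0,0,0,7.8],[0,0,10,0,0,0,7.8]]]}}

```text
t: 1.97
tcp_pos: [0.4928, -0.3276, 0.1004]
tool_rot: [0.98, -0.2, 0.0, 0.0]
force: [0.0, -0.4, 0.3]
finger_gap: 0.913
gripper_force: 0.0
```

```bash
python3 - <<'E'
from h import *
print(delta([.493,-.3265,.051],rot(-23)),manip.sense()["tcp_pos"])
E
```

```text
[-0.02 -0.12  4.94  0.01 -0.01 -0.1 ] [ 0.49276366 -0.32764253  0.10041044]
```

Request:
{"name": "carry_out", "arguments": {"targets": [[[0,-0.1,1,0,0,0,7.8],[0,-0.1,2.5,0,0,0,7.8],[0,-0.1,4,0,0,0,7.8],[0,-0.1,4.8,0,0,0,7.8],[0,-0.1,4.9,0,0,0,7.8],[0,-0.1,4.9,0,0,0,7.8],[0,-0.1,4.9,0,0,0,7],[0,-0.1,4.9,0,0,0,6.4],[0,-0.1,4.9,0,0,0,6],[0,-0.1,4.9,0,0,0,5.5],[0,-0.1,4.9,0,0,0,5.5],[0,-0.1,4.9,0,0,0,5.5]]], "force": 40}}

```text
t: 2.97
tcp_pos: [0.4943, -0.3268, 0.0529]
tool_rot: [0.98, -0.199, 0.001, 0.001]
force: [-0.7, -1.4, 4.7]
finger_gap: 0.69
gripper_force: 42.9
```

Request:
{"name": "carry_out", "arguments": {"targets": [[[0,0,0,0,0,0,5],[0,0,0,0,0,0,5],[0,0,0,0,0,0,5],[0,0,0,0,0,0,5]]]}}

```text
t: 3.3
tcp_pos: [0.4943, -0.3268, 0.0529]
tool_rot: [0.98, -0.199, 0.001, 0.001]
force: [-1.4, -1.5, 5.5]
finger_gap: 0.689
gripper_force: 42.9
```

Request:
{"name": "carry_out", "arguments": {"targets": [[[0,0,-0.2,0,0,0,5],[0,0,-0.6,0,0,0,5],[0,0,-1.2,0,0,0,5],[0,0,-2,0,0,0,5],[0,0,-3,0,0,0,5],[0,0,-4,0,0,0,5],[0,0,-6,0,0,0,5],[0,0,-9,0,0,0,5],[0,0,-12,0,0,0,5],[0,0,-14.5,0,0,0,5],[0,0,-15.5,0,0,0,5],[0,0,-16,0,0,0,5]]]}}

```text
t: 4.3
tcp_pos: [0.4945, -0.3263, 0.2142]
tool_rot: [0.98, -0.199, 0.002, 0.001]
force: [0.6, -0.8, -2.2]
finger_gap: 0.69
gripper_force: 43.4
```

```bash
python3 - <<'E'
from h import *
s=manip.sense();print(s["tcp_pos"],s["force"],s["finger_gap"])
I=cams.snapshot("top");J=cams.snapshot("side")
a=cv2.resize(I[170:250,300:400,::-1],(400,320),interpolation=2);b=cv2.resize(J[70:190,230:330,::-1],(400,480),interpolation=2)
cv2.imwrite("pics/a2.png",np.hstack([np.vstack([a,np.zeros((160,400,3),np.uint8)]),b]))
E
```

```text
[ 0.49448598 -0.32630551  0.21416625] [ 0.639299   -0.82374155 -2.21603774] 0.6900259249395907
```

View pics/a2.png

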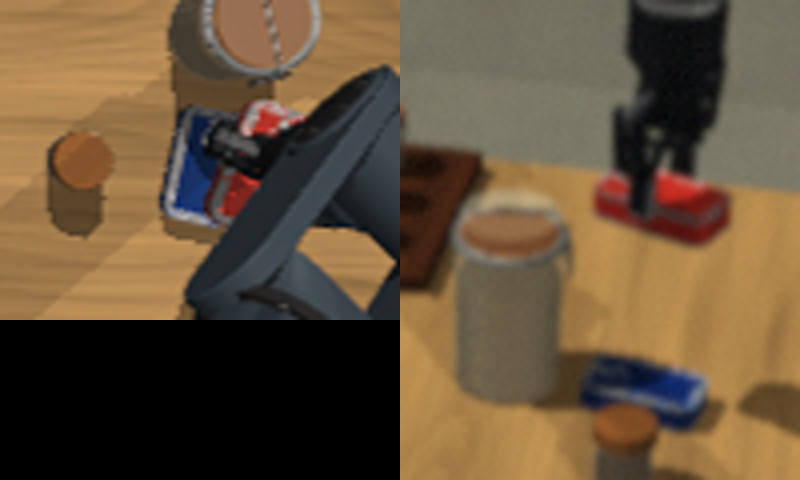

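The red tin is held level at (662,205) in the right crop. The blue tin is left behind at (645,390) and nothing else has moved.

```bash
python3 - <<'E'
from h import *
print("tin mid",plane("side",(295,120.7),.199))
n=np.array([-.600,.047,.799])
s=np.array([.6853,-.0536,.1464])+.08*n+.027*n
r=rot(-4.5,n);print("A",delta(s+.06*n,r)); print("B",delta(s,r,s+.06*n,r), s)
E
```

```text
tin mid [ 0.49181402 -0.31733048  0.199     ]
A [ -2.51 -29.33  -6.81   6.01  36.61 -17.86]
B [ 0. -0.  6.  0.  0.  0.] [ 0.6211   -0.048571  0.231893]
```

Request:
{"name": "carry_out", "arguments": {"targets": [[[-0.1,-1,-0.3,0.2,1.2,-0.6,5],[-0.3,-3,-0.8,0.6,3.7,-1.8,5],[-0.5,-6,-1.4,1.2,7.5,-3.6,5],[-0.8,-9,-2.1,1.8,11.2,-5.5,5],[-1,-12,-2.8,2.5,15,-7.3,5],[-1.3,-15,-3.5,3.1,18.7,-9.1,5],[-1.5,-18,-4.2,3.7,22.5,-11,5],[-1.8,-21,-4.9,4.3,26.2,-12.8,5],[-2,-24,-5.6,4.9,30,-14.6,5],[-2.3,-27,-6.3,5.5,33.5,-16.4,5],[-2.5,-28.8,-6.7,5.9,36,-17.5,5],[-2.5,-29.3,-6.8,6,36.6,-17.9,5]]]}}

```text
t: 5.4
tcp_pos: [0.5822, -0.0419, 0.2767]
tool_rot: [0.949, -0.035, 0.314, 0.01]
force: [0.2, -0.2, -2.3]
finger_gap: 0.685
gripper_force: 43.5
```

Request:
{"name": "carry_out", "arguments": {"targets": [[[0,0,0,0,0,0,5],[0,0,0.5,0,0,0,5],[0,0,1.5,0,0,0,5],[0,0,2.5,0,0,0,5],[0,0,3.5,0,0,0,5],[0,0,4.5,0,0,0,5],[0,0,5.5,0,0,0,5],[0,0,6,0,0,0,5],[0,0,6,0,0,0,5],[0,0,6,0,0,0,5]]]}}

```text
t: 6.23
tcp_pos: [0.6212, -0.0498, 0.2307]
tool_rot: [0.948, -0.038, 0.316, 0.012]
force: [-0.3, 0.3, -1.3]
finger_gap: 0.691
gripper_force: 43.4
```

```bash
python3 - <<'E'
from h import *
n=np.array([-.600,.047,.799]);s=np.array([.6211,-.0486,.2319]);st=manip.sense()
print(delta(s,rot(-4.5,n)),st["t"],st["tcp_pos"],st["finger_gap"],st["force"])
I=cams.snapshot("top");J=cams.snapshot("side")
for k,m in(("top",mask(I,"red",(230,100,330,230))),("side",mask(J,"red",(150,90,290,200)))): 
    M=cv2.moments(m,True);print(k,M["m00"],M["m10"]/M["m00"],M["m01"]/M["m00"])
print("expected lid mid",[proj(k,s-.003*n) for k in("top","side")])
a=cv2.resize(I[100:220,220:340,::-1],(400,400),interpolation=2);b=cv2.resize(J[80:200,150:270,::-1],(400,400),interpolation=2)
cv2.imwrite("pics/a3.png",np.hstack([a,b]))
E
```

```text
[ 0.06 -0.12 -0.11  0.    0.12 -0.05] 6.2333 [ 0.6211906  -0.04984466  0.23066951] 0.691318276345493 [-0.29332647  0.32990493 -1.28412789]
top 384.0 280.3489583333333 161.34895833333334
side 587.0 227.63543441226577 160.97274275979558
expected lid mid [array([279.69798082, 169.46265377]), array([236.31409348, 152.03552216])]
```

View pics/a3.png

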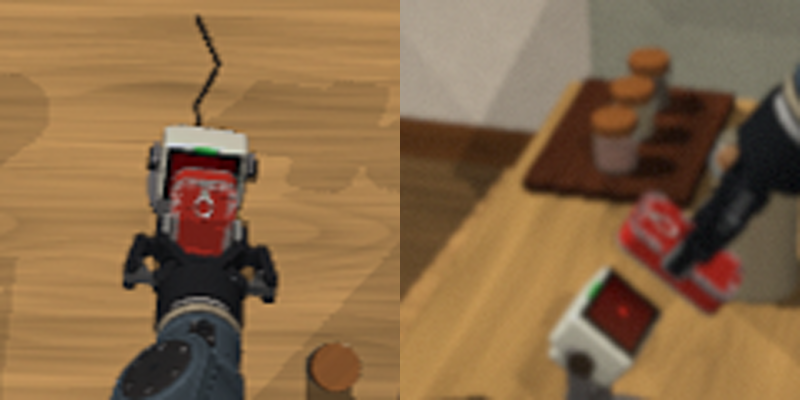

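The tin sits in front of the window: left crop tin (205,205) over window (205,165), right crop tin edge (620,240)-(710,312) parallel to window edge (610,268)-(660,312). Holding still.

Request:
{"name": "carry_out", "arguments": {"targets": [[[0,0,0,0,0,0,5],[0,0,0,0,0,0,5],[0,0,0,0,0,0,5],[0,0,0,0,0,0,5],[0,0,0,0,0,0,5],[0,0,0,0,0,0,5],[0,0,0,0,0,0,5],[0,0,0,0,0,0,5],[0,0,0,0,0,0,5],[0,0,0,0,0,0,5],[0,0,0,0,0,0,5],[0,0,0,0,0,0,5]]]}}

```text
t: 7.33
tcp_pos: [0.6212, -0.049, 0.2313]
tool_rot: [0.948, -0.037, 0.316, 0.012]
force: [-0.3, 1.3, -2.1]
finger_gap: 0.685
gripper_force: 43.4
```

Request:
{"name": "carry_out", "arguments": {"targets": [[[0,0,0,0,0,0,5],[0,0,0,0,0,0,5],[0,0,0,0,0,0,5],[0,0,0,0,0,0,5],[0,0,-0.5,0,0,0,5],[0,0,-1.5,0,0,0,5],[0,0,-3,0,0,0,5],[0,0,-4.5,0,0,0,5],[0,0,-5.5,0,0,0,5],[0,0,-6,0,0,0,5]]]}}

```text
t: 8.17
tcp_pos: [0.5846, -0.0461, 0.2807]
tool_rot: [0.948, -0.037, 0.317, 0.012]
force: [-0.3, -0.7, -1.5]
finger_gap: 0.685
gripper_force: 43.5
```

```bash
python3 - <<'E'
from h import *
J=cams.snapshot("side")
print(manip.sense()["t"],delta([.4895,.277,.24],rot(-4.5)))
I=cams.snapshot("top");m=mask(I,"blue",(330,185,375,240));c=big(m);M=cv2.moments(m,True)
print("blue",M["m00"],M["m10"]/M["m00"],M["m01"]/M["m00"],cv2.minAreaRect(c))
r=cv2.minAreaRect(c);q=cv2.boxPoints(r);print(q)
a=cv2.resize(I[180:240,325:385,::-1],(480,480),interpolation=2);cv2.imwrite("pics/a4.png",a)
E
```

```text
8.2167 [-12.04 -31.47  -3.96  -0.   -37.05   0.04]
blue 288.0 351.00347222222223 211.44097222222223 ((351.54815673828125, 211.2472686767578), (13.144625663757324, 26.8505859375), 10.784297943115234)
[[342.5799  223.20569]
 [347.60394 196.82932]
 [360.51642 199.28885]
 [355.49237 225.66522]]
```

View pics/a4.png

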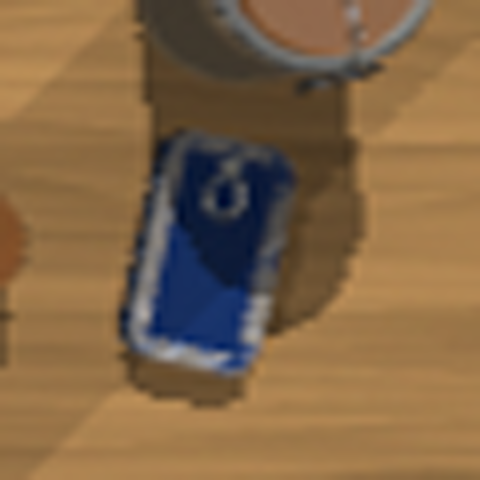

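The blue tin lies alone, undisturbed, with its lid centre at crop (215,252), which is top pixel (351.4,211.1). Its long axis is about 11° in the image. Next I'll carry the red tin over the basket.

Request:
{"name": "carry_out", "arguments": {"targets": [[[-0.3,-0.8,-0.1,0,-1,0,5],[-1.1,-2.8,-0.3,0,-3.3,0,5],[-2.2,-5.7,-0.7,0,-6.7,0,5],[-3.4,-9,-1.1,0,-10.6,0,5],[-4.6,-12.2,-1.5,0,-14.4,0,5],[-5.8,-15.4,-1.9,0,-18.1,0,5],[-7,-18.6,-2.3,0,-21.8,0,5],[-8.2,-21.8,-2.7,0,-25.6,0,5],[-9.4,-25,-3.1,0,-29.4,0,5],[-10.6,-28,-3.5,0,-33,0,5],[-11.6,-30.5,-3.8,0,-36,0,5],[-12,-31.5,-4,0,-37,0,5]]]}}

```text
t: 9.27
tcp_pos: [0.4902, 0.2806, 0.2381]
tool_rot: [0.999, -0.038, -0.002, -0.001]
force: [0.8, -0.4, -1.7]
finger_gap: 0.687
gripper_force: 43.5
```

Request:
{"name": "carry_out", "arguments": {"targets": [[[0,0,0,0,0,0,5],[0,0,1,0,0,0,5],[0,0,3,0,0,0,5],[0,0,5,0,0,0,5],[0,0,7,0,0,0,5],[0,0,9,0,0,0,5],[0,0,10,0,0,0,5],[0,0,10,0,0,0,5],[0,0,10,0,0,0,5]]]}}

```text
t: 10.02
tcp_pos: [0.4901, 0.2762, 0.139]
tool_rot: [0.999, -0.04, -0.001, 0.0]
force: [0.2, -0.0, -1.5]
finger_gap: 0.692
gripper_force: 43.5
```

```bash
python3 - <<'E'
from h import *
s=manip.sense();print(s["t"],s["tcp_pos"],delta([.4895,.277,.04],rot(-4.5)),s["force"])
I=cams.snapshot("top");J=cams.snapshot("side")
a=cv2.resize(I[160:255,125:225,::-1],(400,380),interpolation=2);b=cv2.resize(J[220:384,180:340,::-1],(390,380),interpolation=2)
cv2.imwrite("pics/a5.png",np.hstack([a,b]))
c=plane("top",(351.45,211.1),.024);a=plane("top",(351.45+1.87*3,211.1-9.82*3),.024);print("blue",c,np.degrees(np.arctan2(*(a-c)[1::-1])))
E
```

```text
10.0167 [0.49008013 0.27617884 0.13901842] [-0.05 -0.08  9.9   0.01  0.11 -0.03] [ 0.17191551 -0.04022036 -1.456106  ]
blue [ 0.49670397 -0.32604168  0.024     ] -10.271632330766867
```

View pics/a5.png

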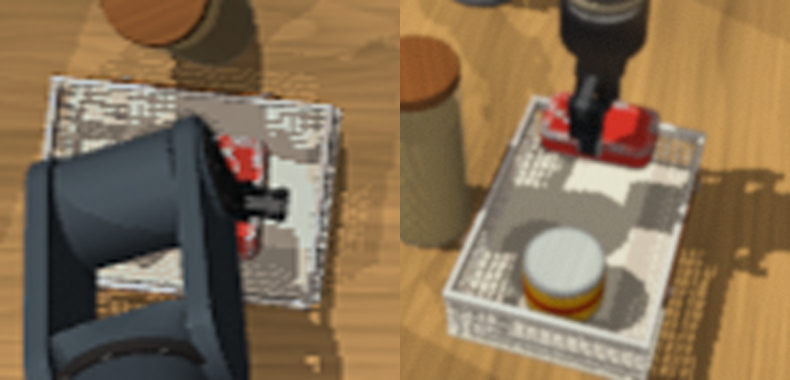

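The tin hangs over the free half, at about (245,195) in the left crop, and the can at (565,270) in the right crop is clear. Lowering it.

Request:
{"name": "carry_out", "arguments": {"targets": [[[0,0,0.7,0,0,0,5],[0,0,2,0,0,0,5],[0,0,3.5,0,0,0,5],[0,0,5,0,0,0,5],[0,0,6.5,0,0,0,5],[0,0,8,0,0,0,5],[0,0,9,0,0,0,5],[0,0,9.6,0,0,0,5],[0,0,10,0,0,0,5],[0,0,10.2,0,0,0,5],[0,0,10.4,0,0,0,5],[0,0,10.4,0,0,0,5]]]}}

```text
t: 11.12
tcp_pos: [0.4902, 0.2774, 0.0355]
tool_rot: [0.999, -0.039, -0.0, -0.0]
force: [-0.3, -0.4, -1.1]
finger_gap: 0.688
gripper_force: 43.5
```

Request:
{"name": "carry_out", "arguments": {"targets": [[[0,0,0.2,0,0,0,5],[0,0,0.4,0,0,0,5],[0,0,0.4,0,0,0,5],[0,0,0.4,0,0,0,5]]]}}

```text
t: 11.45
tcp_pos: [0.4904, 0.2775, 0.033]
tool_rot: [0.999, -0.039, 0.0, -0.0]
force: [-0.9, -0.4, 7.2]
finger_gap: 0.689
gripper_force: 44.5
```

Contact at TCP z = 0.033 (7 N). Releasing.

Request:
{"name": "carry_out", "arguments": {"targets": [[[0,0,0,0,0,0,6.1],[0,0,0,0,0,0,6.4],[0,0,0,0,0,0,6.8],[0,0,0,0,0,0,7.2],[0,0,0,0,0,0,7.2],[0,0,0,0,0,0,7.2]]]}}

```text
t: 11.95
tcp_pos: [0.4899, 0.2773, 0.0311]
tool_rot: [0.999, -0.039, -0.001, -0.0]
force: [-0.2, -0.0, -0.3]
finger_gap: 0.843
gripper_force: 0.0
```

Request:
{"name": "carry_out", "arguments": {"targets": [[[0,0,-0.3,0,0,0,7.2],[0,0,-1,0,0,0,7.2],[0,0,-2.5,0,0,0,7.2],[0,0,-4.5,0,0,0,7.2],[0,0,-7,0,0,0,7.2],[0,0,-10,0,0,0,7.2],[0,0,-13,0,0,0,7.2],[0,0,-16,0,0,0,7.2],[0,0,-18,0,0,0,7.2],[0,0,-19,0,0,0,7.2]]]}}

```text
t: 12.78
tcp_pos: [0.4914, 0.2777, 0.2252]
tool_rot: [0.999, -0.039, 0.002, -0.001]
force: [-0.7, 0.1, 0.2]
finger_gap: 0.845
gripper_force: 0.0
```

```bash
python3 - <<'E'
from h import *
s=manip.sense();print(s["t"],s["tcp_pos"],s["finger_gap"],delta([.4965,-.326,.20],rot(-10.5)))
J=cams.snapshot("side");m=mask(J,"red",(200,240,320,345));c=big(m);print(cv2.minAreaRect(c))
b=cv2.resize(J[230:384,180:340,::-1],(480,462),interpolation=2);cv2.imwrite("pics/a6.png",b)
E
```

```text
12.7833 [0.4914217  0.27773566 0.22519697] 0.8449642943310173 [ 5.18 60.16  2.37 -0.18 -0.26  6.05]
((261.0882263183594, 306.3529357910156), (41.54219055175781, 23.645421981811523), 12.52880573272705)
```

View pics/a6.png

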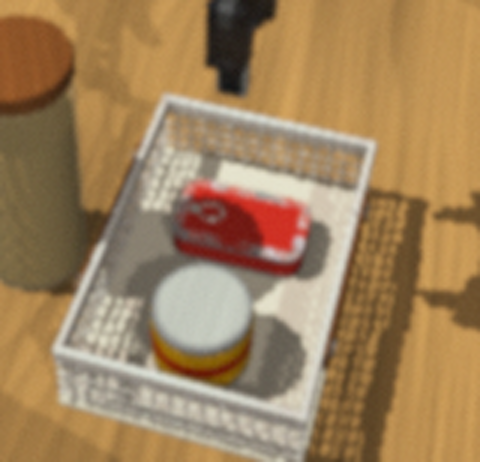

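The red tin lies flat in the free half at (240,230), clear of the can at (200,320). On to the blue tin.

Request:
{"name": "carry_out", "arguments": {"targets": [[[0.1,1,0,0,0,0,7.8],[0.3,3,0.1,0,0,0.3,7.8],[0.5,6,0.2,0,0,0.6,7.8],[0.8,9.5,0.4,0,0,1,7.8],[1.1,13,0.5,0,0,1.3,7.8],[1.4,16.5,0.6,0,0,1.7,7.8],[1.7,20,0.8,0,0,2,7.8],[2,23.5,0.9,0,0,2.4,7.8],[2.3,27,1,0,0,2.7,7.8],[2.6,30.5,1.2,0,0,3,7.8],[2.9,34,1.3,0,0,3.4,7.8],[3,35,1.4,0,0,3.5,7.8]]]}}

```text
t: 13.83
tcp_pos: [0.4918, -0.0787, 0.2053]
tool_rot: [0.997, -0.072, -0.002, 0.0]
force: [0.8, -0.1, -0.4]
finger_gap: 0.918
gripper_force: 0.0
```

```bash
python3 - <<'E'
from h import *
s=manip.sense();print(s["t"],s["tcp_pos"],delta([.4965,-.326,.20],rot(-10.5)))
E
```

```text
13.8333 [ 0.49184845 -0.07866523  0.2052615 ] [ 3.99 24.41  0.53  0.05  0.22  2.29]
```

Request:
{"name": "carry_out", "arguments": {"targets": [[[0.2,1,0,0,0,0.1,7.8],[0.5,3,0,0,0,0.3,7.8],[1,6,0.1,0,0,0.6,7.8],[1.5,9.2,0.2,0,0,0.9,7.8],[2,12.4,0.3,0,0,1.2,7.8],[2.5,15.6,0.4,0,0,1.5,7.8],[3,18.8,0.5,0,0,1.8,7.8],[3.5,21.5,0.5,0,0,2,7.8],[3.9,23.6,0.5,0,0,2.3,7.8],[4,24.4,0.5,0,0,2.3,7.8],[4,24.4,0.5,0,0,2.3,7.8],[4,24.4,0.5,0,0,2.3,7.8]]]}}

```text
t: 14.83
tcp_pos: [0.4979, -0.3196, 0.201]
tool_rot: [0.996, -0.089, -0.002, -0.001]
force: [0.1, 0.6, -0.3]
finger_gap: 0.916
gripper_force: 0.0
```

Request:
{"name": "carry_out", "arguments": {"targets": [[[0,0,1,0,0,0,7.8],[0,0,3,0,0,0,7.8],[0,0,5.5,0,0,0,7.8],[0,0,8,0,0,0,7.8],[0,0,10.5,0,0,0,7.8],[0,0,12,0,0,0,7.8],[0,0,12.5,0,0,0,7.8],[0,0,12.5,0,0,0,7.8],[0,0,12.5,0,0,0,7.8]]]}}

```text
t: 15.58
tcp_pos: [0.4987, -0.3203, 0.0772]
tool_rot: [0.996, -0.089, -0.001, -0.0]
force: [-0.2, -0.2, -0.1]
finger_gap: 0.918
gripper_force: 0.0
```

```bash
python3 - <<'E'
from h import *
s=manip.sense();print(s["t"],s["tcp_pos"],delta([.4965,-.326,.028],rot(-10.5)))
E
```

```text
15.5833 [ 0.49871673 -0.32029071  0.07719094] [-0.11  0.6   4.92 -0.03  0.08  0.31]
```

Request:
{"name": "carry_out", "arguments": {"targets": [[[-0.1,0.3,0.5,0,0,0.2,7.8],[-0.1,0.6,1.5,0,0,0.3,7.8],[-0.1,0.6,3,0,0,0.3,7.8],[-0.1,0.6,4.2,0,0,0.3,7.8],[-0.1,0.6,4.8,0,0,0.3,7.8],[-0.1,0.6,4.8,0,0,0.3,7.8],[-0.1,0.6,4.8,0,0,0.3,7],[-0.1,0.6,4.8,0,0,0.3,6.4],[-0.1,0.6,4.8,0,0,0.3,6],[-0.1,0.6,4.8,0,0,0.3,5.5],[-0.1,0.6,4.8,0,0,0.3,5],[-0.1,0.6,4.8,0,0,0.3,5]]], "force": 40}}

```text
t: 16.58
tcp_pos: [0.4967, -0.327, 0.0301]
tool_rot: [0.996, -0.092, -0.0, 0.0]
force: [-0.3, 1.5, 6.1]
finger_gap: 0.687
gripper_force: 43.6
```

Request:
{"name": "carry_out", "arguments": {"targets": [[[0,0,0,0,0,0,5],[0,0,0,0,0,0,5],[0,0,0,0,0,0,5],[0,0,0,0,0,0,5]]]}}

```text
t: 16.92
tcp_pos: [0.4967, -0.327, 0.0301]
tool_rot: [0.996, -0.092, -0.0, 0.0]
force: [-0.9, 1.6, 6.4]
finger_gap: 0.688
gripper_force: 43.6
```

Request:
{"name": "carry_out", "arguments": {"targets": [[[0,0,-0.3,0,0,0,5],[0,0,-1,0,0,0,5],[0,0,-2,0,0,0,5],[0,0,-4,0,0,0,5],[0,0,-6.5,0,0,0,5],[0,0,-9,0,0,0,5],[0,0,-12,0,0,0,5],[0,0,-15,0,0,0,5],[0,0,-17.5,0,0,0,5],[0,0,-19,0,0,0,5],[0,0,-19,0,0,0,5]]]}}

```text
t: 17.83
tcp_pos: [0.4983, -0.3286, 0.2239]
tool_rot: [0.996, -0.092, 0.003, 0.003]
force: [-0.0, -0.8, -1.2]
finger_gap: 0.689
gripper_force: 43.5
```

```bash
python3 - <<'E'
from h import *
n=np.array([-.600,.047,.799]);s=np.array([.6853,-.0536,.1464])+.109*n;r=rot(-4.5,n);st=manip.sense()
print(st["t"],st["tcp_pos"],st["force"],delta(s+.06*n,r),s)
J=cams.snapshot("side");m=mask(J,"blue",(250,70,340,190));c=big(m);print(cv2.contourArea(c),cv2.minAreaRect(c))
print("lid expected",proj("side",st["tcp_pos"]-np.array([0,0,.005])))
E
```

```text
17.8333 [ 0.49829412 -0.32858335  0.22387212] [-0.04707958 -0.82621511 -1.2350673 ] [  3.28 -29.35  -5.88   2.26  36.59  -5.73] [ 0.6199   -0.048477  0.233491]
109.5 ((294.1764831542969, 116.70587921142578), (31.23798942565918, 14.317411422729492), 12.528807640075684)
lid expected [293.90459717 113.30073174]
```

Blue is held. Same reading move as before.

Request:
{"name": "carry_out", "arguments": {"targets": [[[0.1,-1,-0.2,0.1,1.2,-0.2,5],[0.3,-3,-0.6,0.2,3.7,-0.6,5],[0.6,-6,-1.2,0.4,7.5,-1.2,5],[1,-9,-1.8,0.7,11.2,-1.8,5],[1.3,-12,-2.4,0.9,15,-2.3,5],[1.6,-15,-3,1.1,18.7,-2.9,5],[2,-18,-3.6,1.4,22.5,-3.5,5],[2.3,-21,-4.2,1.6,26.2,-4.1,5],[2.6,-24,-4.8,1.8,30,-4.7,5],[3,-27,-5.4,2.1,33.5,-5.3,5],[3.2,-28.8,-5.8,2.2,36,-5.6,5],[3.3,-29.4,-5.9,2.3,36.6,-5.7,5]]]}}

```text
t: 18.88
tcp_pos: [0.5798, -0.0398, 0.2754]
tool_rot: [0.95, -0.037, 0.311, 0.007]
force: [-0.0, 0.2, -1.7]
finger_gap: 0.683
gripper_force: 43.5
```

Request:
{"name": "carry_out", "arguments": {"targets": [[[0,0,0,0,0,0,5],[0,0,0.5,0,0,0,5],[0,0,1.5,0,0,0,5],[0,0,2.5,0,0,0,5],[0,0,3.5,0,0,0,5],[0,0,4.5,0,0,0,5],[0,0,5.5,0,0,0,5],[0,0,6,0,0,0,5],[0,0,6,0,0,0,5],[0,0,6,0,0,0,5]]]}}

```text
t: 19.72
tcp_pos: [0.6187, -0.0475, 0.2292]
tool_rot: [0.949, -0.039, 0.313, 0.009]
force: [-1.1, 0.1, -1.8]
finger_gap: 0.685
gripper_force: 43.5
```

```bash
python3 - <<'E'
from h import *
n=np.array([-.600,.047,.799]);s=np.array([.6853,-.0536,.1464])+.109*n;st=manip.sense()
print(delta(s,rot(-4.5,n)),st["t"],st["tcp_pos"],st["finger_gap"],st["force"])
I=cams.snapshot("top")
m=mask(I,"red",(140,180,220,240));c=big(m);M=cv2.moments(m,True);r=cv2.minAreaRect(c);print(M["m00"],M["m10"]/M["m00"],M["m01"]/M["m00"],r)
print("red",plane("top",r[0],.028),"expected px",proj("top",[.490,.2775,.028]))
q=[plane("top",p,.028) for p in cv2.boxPoints(r)];print(np.round(q,4))
E
```

```text
[ 0.35  0.09 -0.27 -0.26  0.46 -0.33] 19.7167 [ 0.61871119 -0.04747957  0.22924552] 0.6847443058039883 [-1.07414314  0.07219296 -1.77363637]
286.0 186.37062937062936 209.6083916083916 ((186.92308044433594, 209.11541748046875), (15.256272315979004, 28.031848907470703), 7.125016689300537)
red [0.49015708 0.27598258 0.028     ] expected px [186.50655326 209.14892487]
[[0.4422 0.3083 0.028 ]
 [0.5439 0.2992 0.028 ]
 [0.5383 0.2435 0.028 ]
 [0.4366 0.2529 0.028 ]]
```

Within 4 mm of the target, and the red tin is at (0.490, 0.277) as expected. Holding.

Request:
{"name": "carry_out", "arguments": {"targets": [[[0,0,0,0,0,0,5],[0,0,0,0,0,0,5],[0,0,0,0,0,0,5],[0,0,0,0,0,0,5],[0,0,0,0,0,0,5],[0,0,0,0,0,0,5],[0,0,0,0,0,0,5],[0,0,0,0,0,0,5],[0,0,0,0,0,0,5],[0,0,0,0,0,0,5],[0,0,0,0,0,0,5],[0,0,0,0,0,0,5]]]}}

```text
t: 20.77
tcp_pos: [0.6186, -0.0465, 0.2298]
tool_rot: [0.949, -0.039, 0.314, 0.009]
force: [0.5, -0.6, -0.3]
finger_gap: 0.687
gripper_force: 43.5
```

Request:
{"name": "carry_out", "arguments": {"targets": [[[0,0,0,0,0,0,5],[0,0,0,0,0,0,5],[0,0,0,0,0,0,5],[0,0,0,0,0,0,5],[0,0,-0.5,0,0,0,5],[0,0,-1.5,0,0,0,5],[0,0,-3,0,0,0,5],[0,0,-4.5,0,0,0,5],[0,0,-5.5,0,0,0,5],[0,0,-6,0,0,0,5]]]}}

```text
t: 21.6
tcp_pos: [0.5823, -0.0439, 0.2794]
tool_rot: [0.948, -0.039, 0.314, 0.009]
force: [-0.1, -0.3, -1.2]
finger_gap: 0.685
gripper_force: 43.6
```

```bash
python3 - <<'E'
from h import *
print(manip.sense()["t"],delta([.490,.2765,.24],rot(-4.7)))
E
```

```text
21.6 [-11.89 -31.19  -3.68  -0.42 -36.66   0.05]
```

Request:
{"name": "carry_out", "arguments": {"targets": [[[-0.3,-0.8,-0.1,0,-1,0,5],[-1.1,-2.8,-0.3,0,-3.3,0,5],[-2.2,-5.7,-0.7,-0.1,-6.7,0,5],[-3.4,-9,-1.1,-0.1,-10.6,0,5],[-4.6,-12.2,-1.5,-0.2,-14.4,0,5],[-5.8,-15.4,-1.8,-0.2,-18.1,0,5],[-7,-18.6,-2.2,-0.2,-21.8,0,5],[-8.2,-21.8,-2.5,-0.3,-25.6,0,5],[-9.4,-25,-2.9,-0.3,-29.4,0,5],[-10.6,-28,-3.3,-0.4,-33,0,5],[-11.6,-30.3,-3.6,-0.4,-35.8,0,5],[-11.9,-31.2,-3.7,-0.4,-36.7,0,5]]]}}

```text
t: 22.6
tcp_pos: [0.4901, 0.2797, 0.2385]
tool_rot: [0.999, -0.039, -0.002, -0.001]
force: [-0.1, -0.3, -1.0]
finger_gap: 0.687
gripper_force: 43.5
```

Request:
{"name": "carry_out", "arguments": {"targets": [[[0,0,0,0,0,0,5],[0,0,1,0,0,0,5],[0,0,3,0,0,0,5],[0,0,5,0,0,0,5],[0,0,7,0,0,0,5],[0,0,9,0,0,0,5],[0,0,10,0,0,0,5],[0,0,10,0,0,0,5],[0,0,10,0,0,0,5]]]}}

```text
t: 23.35
tcp_pos: [0.4903, 0.2756, 0.1388]
tool_rot: [0.999, -0.041, -0.001, -0.0]
force: [0.3, 0.3, -2.0]
finger_gap: 0.69
gripper_force: 43.5
```

```bash
python3 - <<'E'
from h import *
s=manip.sense();print(s["t"],s["tcp_pos"],delta([.490,.277,.06],rot(-4.7)),s["force"])
E
```

```text
23.35 [0.49028137 0.2755626  0.13879651] [-0.02 -0.14  7.88  0.    0.15 -0.03] [ 0.32112564  0.28574818 -1.97299732]
```

Request:
{"name": "carry_out", "arguments": {"targets": [[[0,-0.1,0.7,0,0,0,5],[0,-0.1,2,0,0,0,5],[0,-0.1,3.5,0,0,0,5],[0,-0.1,5,0,0,0,5],[0,-0.1,6.2,0,0,0,5],[0,-0.1,7,0,0,0,5],[0,-0.1,7.5,0,0,0,5],[0,-0.1,7.7,0,0,0,5],[0,-0.1,7.8,0,0,0,5],[0,-0.1,7.8,0,0,0,5]]]}}

```text
t: 24.18
tcp_pos: [0.4905, 0.2778, 0.0613]
tool_rot: [0.999, -0.041, -0.001, -0.0]
force: [-0.4, -0.3, -1.2]
finger_gap: 0.689
gripper_force: 43.6
```

Request:
{"name": "carry_out", "arguments": {"targets": [[[0,0,0.15,0,0,0,5],[0,0,0.3,0,0,0,5],[0,0,0.4,0,0,0,5],[0,0,0.4,0,0,0,5],[0,0,0.4,0,0,0,5]]]}}

```text
t: 24.6
tcp_pos: [0.4905, 0.2778, 0.058]
tool_rot: [0.999, -0.041, -0.0, -0.001]
force: [-1.0, -0.5, 5.6]
finger_gap: 0.687
gripper_force: 44.3
```

Contact at z = 0.058, right for the stack. Releasing and rising.

Request:
{"name": "carry_out", "arguments": {"targets": [[[0,0,0,0,0,0,6.1],[0,0,0,0,0,0,6.4],[0,0,0,0,0,0,6.8],[0,0,0,0,0,0,7.2],[0,0,0,0,0,0,7.2],[0,0,0,0,0,0,7.2]]]}}

```text
t: 25.1
tcp_pos: [0.4901, 0.2777, 0.0569]
tool_rot: [0.999, -0.041, -0.001, -0.0]
force: [-0.3, -0.0, -0.2]
finger_gap: 0.845
gripper_force: 0.0
```

Request:
{"name": "carry_out", "arguments": {"targets": [[[0,0,-0.3,0,0,0,7.2],[0,0,-1,0,0,0,7.2],[0,0,-2.5,0,0,0,7.2],[0,0,-4.5,0,0,0,7.2],[0,0,-7,0,0,0,7.2],[0,0,-10,0,0,0,7.2],[0,0,-13,0,0,0,7.2],[0,0,-15,0,0,0,7.2],[0,0,-16,0,0,0,7.2],[0,0,-16,0,0,0,7.2],[0,0,-16,0,0,0,7.2]]]}}

```text
t: 26.02
tcp_pos: [0.4901, 0.2775, 0.2171]
tool_rot: [0.999, -0.041, -0.001, -0.0]
force: [-0.8, 1.3, 0.7]
finger_gap: 0.845
gripper_force: 0.0
```

```bash
python3 - <<'E'
from h import *
s=manip.sense();print(s["t"],s["tcp_pos"],s["force"])
J=cams.snapshot("side");b=cv2.resize(J[230:384,180:340,::-1],(480,462),interpolation=2);cv2.imwrite("pics/a7.png",b)
E
```

```text
26.0167 [0.49013376 0.27747492 0.21709591] [-0.79084701  1.27707375  0.68087132]
```

View pics/a7.png

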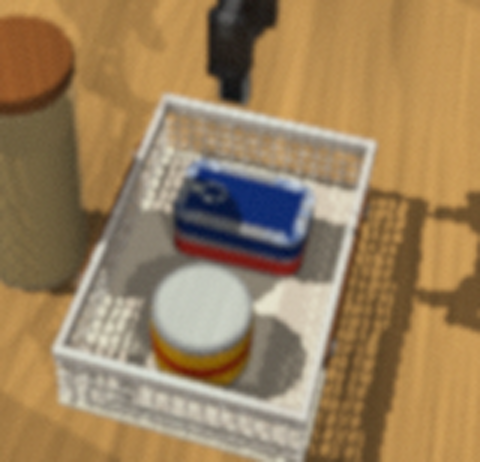

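The blue tin lies flat and square on the red one at (243,210). The can is in place and the gripper is clear, so I'm handing in.

```bash
python3 -c "
from station import sign_off
print(sign_off())"
```

```text
the job is handed in; nothing more can be done
None
```

Both tins were held still at the reader, red first, and now lie flat in the basket with blue stacked on red; the job was handed in at about 26 s, and no verdict came back.

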